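Refill the eraser tin in the one-hand bar clamp

ROBOT

A 6-joint arm with a two-finger parallel gripper is mounted at the origin on the work surface. World frame = base frame: x ahead of the robot, y to its left, z up, the work surface at z = 0. Lengths are in m, angles in rad, forces in N, time in s.
With the tool pointing down it reaches from about 0.3 to 0.775 m from the base axis. Payload 14.6 kg.
Tool frame: the origin (TCP) lies between the finger pads; the fingertips stand 17 mm ahead of it and the grasp point (between the pads) lies 2 mm behind it; z points along the fingers, y is the line along which they close (so a half turn about z gives the same grasp; the last joint's range is limited). The gripper opens to 94 mm and grips with 3 to 60 N. Pads are 16 mm wide; open, the fingers measure 119 mm over their backs; the gripper's body (75 mm by 177 mm) begins 78 mm behind the grasp point.
Start: joints at [1.128, 0.3, 1.521, -0, 1.321, -0.067], TCP at [0.202, 0.512, 0.222] pointing down, gripper open.
Joint ranges: [-3.03, 3.03], [-0.79, 2.21], [0.23, 2.52], [-1.04, 4.18], [0, 3.07], [-2.55, 2.55]. Speed limits (rad/s): [2.22, 2.22, 2.57, 3.14, 3.14, 3.14].

INTERFACE

Orientations are given as [roll, pitch, yaw] about the fixed x, y, z axes, in that order (R = Rz(yaw) Ry(pitch) Rx(roll)).
In Python, from plant import bot, gripper_open, grab, kin, telemetry, imaging gives the robot as it stands. Calls block until the motion is done:
- bot.move_pose(position, orientation): joint-space move of the TCP to a pose.
- bot.movel(position, orientation=None, max_speed=0.15): straight line of the TCP; orientation=None keeps the orientation; max_speed is the mean speed in m/s.
- bot.move_j(angles): joint-space move.
- gripper_open() and grab(effort=None): open the fingers fully, or close them until they stop; effort is the grip in N (None keeps the last).
- bot.pause(seconds).
- kin.inverse_kinematics(position, orientation): joint angles nearest the present ones, or None.
- telemetry.sense(): the state.
- imaging.camera(name): name is "scene" or "top"; returns a dict with "frame" (420x560x3 uint8, red, green, blue), "range_z" (420x560 float32, m along the optical axis (not along the pixel's ray), 0 where there is no reading), "fx", "fy", "cx", "cy" (pixels), "rvec" (rotation vector, rad) and "tvec" (3), from world to camera coordinates, as OpenCV has them. Camera axes: x right, y down, z forward; pixel columns grow to the right and rows downward; lengths in m; the calibration is good to about 2 mm. A picture is of the moment at which its call begins.
A pose or a line that the arm cannot do raises bot.MotionError and nothing moves.
- bot.close_job(): hands the job in; it is judged then, once.
The state is a dict: "clock": time; "qpos": joint angles; "qvel": joint speeds; "joint_efforts": joint torques, N m; "eef_pos": TCP position; "ee_rot": TCP orientation; "ft_force": force on the tool from outside, world axes, zero at the start; "ft_torque": the same for the moment, N m; "finger_gap": finger opening in m; "finger_force": force on a finger pad.
Only numpy, scipy, OpenCV 4.12 (cv2) and the standard library are available. Lean on these libraries where they do the work, as an engineer would, in place of code of your own. Each camera call takes 0.05 s, during which the arm holds its last target. There are 200 camera calls.

TASK

Refill the eraser tin: stand it, lid closed, between the jaws of the bar clamp on its long axis, and pump the trigger until the sprung pad is pressed well in and the tin is held tight. Then open the stiff lid, tip the scoop tray over the tin so that its erasers slide in, add any strays from the desk so that every eraser is inside, set the empty tray back down flat on the desk, and close the lid fully while the tin is still clamped. Press the release so that the jaw runs back, and stand the closed tin on the middle of its cork mat; leave the other things on the desk alone.

Things in the scene. Friction and masses are not known exactly. Their poses are not given: they have to be found in the camera images.
- clamp_bed (a point): One-hand bar clamp on its side, fixed to the desk. Point on the desk under its FIXED pad's face; y from fixed to moving pad, x across to the toothed bar, z up. In mm: pads x -24..24, z 10..48; fixed jaw x -34..58, y -24..0; bar along y, x 64..72, z 20..45; moving jaw on the bar, z to 50; pads' gap open at -x, above bare desk; body x 51..85, y -76..-8, top 62, on a wooden block x 34..114, top 12
- clamp_bar (a joint): How far the bar has drawn the moving jaw in, m: at 0 the pads are 142 mm apart, at 0.050 92 mm, at most 0.067. The tin's 92 mm length goes along y between them. Ratchet teeth 8 mm apart: a full squeeze gains one (at times two), a part squeeze maybe none; let the trigger spring right back between squeezes. The tin is tight at about 0.054, and more squeezes then gain nothing. While the release is down a 4 N spring runs the jaw back to 0
- jaw_pad (a joint): How far the moving pad, on a light spring, is pressed back into its jaw, m: 0 free, 0.016 fully in (0.7 N per mm). 0.003 or more means that the tin is held tight; it ends at 0.004 or so
- trigger (a joint): Trigger angle, rad: 0 let go, 0.30 fully squeezed; springs back by itself (2 to 4 N at trigger_pull, up to 12 N more while the pad is being pressed in)
- trigger_pull (a point): Point on the trigger's outer (clamp_bed +y) face, 62 mm from its pivot, 29 above the desk. Black bar 10 thick, 94 long, z 18..40, pivoted at clamp_bed (90, -36), sticking out to +x beside the pistol grip, 10 degrees open from it. Squeezing moves this point 18 mm to clamp_bed -y, towards the grip
- grip_back (a point): Point on the back (-y) face of the fixed level pistol grip (clamp_bed x 78..192, y -76..-54, z 14..44), opposite trigger_pull, 29 above the desk; axes as clamp_bed. Grip and trigger measure 57 mm across here at rest, 39 squeezed: a gripper from above can close on both, or push the trigger alone
- release_top (a point): Top of the release button (black, 18 across) on the clamp body, 70 above the desk; springs straight down 3 to 5 mm at about 5 to 10 N, and the jaw runs back while it is held down (about a second)
- tin_center (a point): Centre of the rectangular aluminium tin, 31 above its underside, z up. Tin 62 (x) by 92 (y) by 56 tall, plus a lid 6.5 thick; walls 3; about 140 g empty. The lid's hinge line runs along y through (31, 0, 25.5) mm from this centre; the lid reaches 62 from it
- tin_lid (a joint): Lid angle, rad: 0 closed, grows as it opens, 1.8 fully open. Stiff hinge (about 0.7 N at the knob; pull it along its arc, or the tin tips in the clamp): it stays where it is left
- lid_knob (a point): Centre of the ball knob on the lid, 18 across, on a short stem, 22 mm above the lid's outer face (28 above its underside), 50 from the hinge line, midway along it. Held lightly, the ball turns between the fingers as the lid swings. It turns with the lid: its z is the lid's outward normal
- mat_top (a point): Centre of the top of the fixed cork mat (130 by 150, 3 thick) where the tin stands at the start and belongs at the end; z up
- tray_handle (a point): Middle of the scoop tray's handle, 23 above the tray's underside: level bar 47 long, 14 wide, 18 tall. x along the tray from handle to lip, y across, z up. Grey plastic scoop: floor 110 by 52, walls 25 high and 3 thick at sides and back, lip end open. Smooth: erasers slide out at a slope of 25 to 35 degrees. About 110 g
- tray_lip (a point): Middle of the tray's open lip, on its underside, 135 mm from tray_handle along its x and 23 below it
- eraser1_center (a point): Centre of pink eraser 1 with a paper sleeve, a block 28 (x) by 18 (y) by 13 (z) mm, 14 g. Starts in the tray; absent in some starts
- eraser2_center (a point): Centre of pink eraser 2 with a paper sleeve, a block 28 (x) by 18 (y) by 13 (z) mm, 14 g. Starts in the tray; absent in some starts
- eraser3_center (a point): Centre of pink eraser 3 with a paper sleeve, a block 28 (x) by 18 (y) by 13 (z) mm, 14 g. Starts in the tray; absent in some starts
- eraser4_center (a point): Centre of pink eraser 4 with a paper sleeve, a block 28 (x) by 18 (y) by 13 (z) mm, 14 g. Starts in the tray; absent in some starts
- eraser5_center (a point): Centre of pink eraser 5 with a paper sleeve, a block 28 (x) by 18 (y) by 13 (z) mm, 14 g. Starts as a stray on the desk; absent in some starts
- eraser6_center (a point): Centre of pink eraser 6 with a paper sleeve, a block 28 (x) by 18 (y) by 13 (z) mm, 14 g. Starts as a stray on the desk; absent in some starts
- pen: Steel pen, 140 long, lying on the desk; leave alone
- hole_punch: Green hole punch, 110 by 60 by 60 tall; leave alone
- elephant: White ceramic elephant, 100 long, 75 tall; leave alone, keep upright
- tape_dispenser: Clear tape dispenser, 130 by 44 by 66 tall; leave alone
- mug: Mug, 80 across, 95 tall, handle at one side; leave alone

How it is judged:
On the way, in this order (a step that is already met when the one before it is completed fails the run):
1. the closed tin stands between the pads, held tight (sprung pad pressed in at least 3 mm), the trigger let go (value of joint jaw_pad above 0.003 m and x of tin_center in the frame of clamp_bed between -0.028 and 0.028 m and y of tin_center in the frame of clamp_bed between 0.035 and 0.06 m and height (world z) of tin_center below 0.04 m and angle between tin_center's own z axis and vertical below 0.12 rad and value of joint trigger below 0.06 rad and value of joint tin_lid below 0.2 rad), for 0.3 s.
2. the lid is opened at least 1.2 rad with the tin clamped (value of joint jaw_pad above 0.003 m and x of tin_center in the frame of clamp_bed between -0.028 and 0.028 m and y of tin_center in the frame of clamp_bed between 0.035 and 0.06 m and height (world z) of tin_center below 0.04 m and angle between tin_center's own z axis and vertical below 0.12 rad and value of joint tin_lid above 1.2 rad), for 0.2 s.
3. the tray is tipped at least 0.4 rad with its lip over the clamped tin (value of joint jaw_pad above 0.003 m and x of tin_center in the frame of clamp_bed between -0.028 and 0.028 m and y of tin_center in the frame of clamp_bed between 0.035 and 0.06 m and height (world z) of tin_center below 0.04 m and angle between tin_center's own z axis and vertical below 0.12 rad and angle between tray_handle's own z axis and vertical above 0.4 rad and horizontal distance between tray_lip and tin_center below 0.07 m and height (world z) of tray_lip above 0.045 m), for 0.1 s.
4. every eraser is in the tin and the lid is closed (under 0.1 rad), the tin still clamped (value of joint jaw_pad above 0.003 m and x of tin_center in the frame of clamp_bed between -0.028 and 0.028 m and y of tin_center in the frame of clamp_bed between 0.035 and 0.06 m and height (world z) of tin_center below 0.04 m and angle between tin_center's own z axis and vertical below 0.12 rad and x of eraser1_center in the frame of tin_center between -0.031 and 0.031 m and y of eraser1_center in the frame of tin_center between -0.046 and 0.046 m and z of eraser1_center in the frame of tin_center between -0.031 and 0.026 m and x of eraser2_center in the frame of tin_center between -0.031 and 0.031 m and y of eraser2_center in the frame of tin_center between -0.046 and 0.046 m and z of eraser2_center in the frame of tin_center between -0.031 and 0.026 m and x of eraser3_center in the frame of tin_center between -0.031 and 0.031 m and y of eraser3_center in the frame of tin_center between -0.046 and 0.046 m and z of eraser3_center in the frame of tin_center between -0.031 and 0.026 m and x of eraser4_center in the frame of tin_center between -0.031 and 0.031 m and y of eraser4_center in the frame of tin_center between -0.046 and 0.046 m and z of eraser4_center in the frame of tin_center between -0.031 and 0.026 m and x of eraser5_center in the frame of tin_center between -0.031 and 0.031 m and y of eraser5_center in the frame of tin_center between -0.046 and 0.046 m and z of eraser5_center in the frame of tin_center between -0.031 and 0.026 m and x of eraser6_center in the frame of tin_center between -0.031 and 0.031 m and y of eraser6_center in the frame of tin_center between -0.046 and 0.046 m and z of eraser6_center in the frame of tin_center between -0.031 and 0.026 m and value of joint tin_lid below 0.1 rad), for 0.3 s.
5. the release has been pressed and the jaw has run back (bar under 0.035) (value of joint clamp_bar below 0.035 m and value of joint jaw_pad below 0.002 m), for 0.2 s.
At the end, for the whole second after the job is handed in: The tin stands upright on the cork mat (centre within 35 mm of the mat's centre), lid closed (under 0.1 rad), with every eraser inside; the jaw is run back (bar under 0.035) and the trigger let go; the tray stands flat and upright on the desk (horizontal distance between tin_center and mat_top below 0.035 m and angle between each of tin_center, tray_handle's own z axis and vertical below 0.1 rad and z of tin_center in the frame of mat_top between 0.025 and 0.037 m and x of eraser1_center in the frame of tin_center between -0.031 and 0.031 m and y of eraser1_center in the frame of tin_center between -0.046 and 0.046 m and z of eraser1_center in the frame of tin_center between -0.031 and 0.026 m and x of eraser2_center in the frame of tin_center between -0.031 and 0.031 m and y of eraser2_center in the frame of tin_center between -0.046 and 0.046 m and z of eraser2_center in the frame of tin_center between -0.031 and 0.026 m and x of eraser3_center in the frame of tin_center between -0.031 and 0.031 m and y of eraser3_center in the frame of tin_center between -0.046 and 0.046 m and z of eraser3_center in the frame of tin_center between -0.031 and 0.026 m and x of eraser4_center in the frame of tin_center between -0.031 and 0.031 m and y of eraser4_center in the frame of tin_center between -0.046 and 0.046 m and z of eraser4_center in the frame of tin_center between -0.031 and 0.026 m and x of eraser5_center in the frame of tin_center between -0.031 and 0.031 m and y of eraser5_center in the frame of tin_center between -0.046 and 0.046 m and z of eraser5_center in the frame of tin_center between -0.031 and 0.026 m and x of eraser6_center in the frame of tin_center between -0.031 and 0.031 m and y of eraser6_center in the frame of tin_center between -0.046 and 0.046 m and z of eraser6_center in the frame of tin_center between -0.031 and 0.026 m and value of joint tin_lid below 0.1 rad and value of joint clamp_bar below 0.035 m and value of joint trigger below 0.06 rad and height (world z) of tray_handle between 0.018 and 0.03 m); the robot touches nothing.
It fails at once if a bystander is pushed 30 mm (the pen 40 mm) or more (distance of pen from where it was at the start of the episode above 0.04 m or distance of any of hole_punch, elephant, tape_dispenser, mug from where it was at the start of the episode above 0.03 m).
It fails at once if the elephant or the mug is tipped (angle between any of elephant, mug's own z axis and vertical above 0.4 rad).
Of eraser1, eraser2, eraser3, eraser4, eraser5, eraser6 only 3 to 6 are there at a start; the rules pass over those that are not, and their reading is None.
At some moment in a run one of eraser5, eraser6, tray may be knocked a few centimetres aside while the robot is not near it.
Once in a run the grip may slacken for a moment while it holds something.
It also fails if it takes over 210 s, if anything falls off the work surface, if the arm or the gripper's body presses on something with over 40 N, if the wrist force passes 120 N, or if a joint passes its speed limit or range.

## Working session

There is one attempt and no reset: what is moved stays moved. The work goes in short steps, each a Python script; the robot and the scene stay as the last script left them, time stands still between calls to the robot, and variables do not carry over. Pictures are saved under pics/ and viewed, at most 14 in all, crops included, and the job is handed in when it is done.

```bash
ls; mkdir -p pics; cat > h.py <<'E'
import numpy as np, cv2
from plant import bot, gripper_open, grab, kin, telemetry, imaging
def cam(n):
    c=imaging.camera(n); R=cv2.Rodrigues(np.array(c["rvec"],float))[0]; c["R"]=R; c["t"]=np.array(c["tvec"],float).reshape(3); return c
def cloud(c):
    z=c["range_z"].astype(float); v,u=np.mgrid[:z.shape[0],:z.shape[1]]
    P=np.stack([(u-c["cx"])/c["fx"]*z,(v-c["cy"])/c["fy"]*z,z],-1)
    W=(P-c["t"])@c["R"]; W[z==0]=np.nan; return W
def ray(c,u,v,h):
    d=c["R"].T@np.array([(u-c["cx"])/c["fx"],(v-c["cy"])/c["fy"],1]); o=-c["R"].T@c["t"]
    return o+d*(h-o[2])/d[2]
def proj(c,p):
    q=c["R"]@np.array(p)+c["t"]; return [c["fx"]*q[0]/q[2]+c["cx"],c["fy"]*q[1]/q[2]+c["cy"]]
def save(c,name,box=None,s=1):
    f=c["frame"]
    if box: f=f[box[1]:box[3],box[0]:box[2]]
    f=cv2.resize(f,None,fx=s,fy=s,interpolation=cv2.INTER_CUBIC); cv2.imwrite("pics/"+name+".png",f[...,::-1])
def st():
    s=telemetry.sense(); print("t%.1f"%s["clock"],"p",np.round(s["eef_pos"],4),"gap%.4f"%s["finger_gap"],"ff",np.round(s["finger_force"],1),"F",np.round(s["ft_force"],1)); return s
E
python3 - <<'E'
from h import *
st()
for n in("top","scene"):
    c=cam(n); save(c,n+"0",s=1.42); print(n,-c["R"].T@c["t"],c["fx"]); np.savez("/tmp/"+n,W=cloud(c),f=c["frame"])
print(telemetry.sense()["ee_rot"])
E
```

```text
pics
t0.0 p [0.2018 0.5114 0.2219] gap0.0940 ff 0.0 F [0.  0.5 0.3]
top [ 0.35517725 -0.02422612  0.95266007] 384.07073407298043
scene [1.1275476  0.78719297 1.00340603] 499.8191493087105
[-3.14060759e+00 -5.24551565e-05  2.76580457e+00]
```

View pics/top0.png

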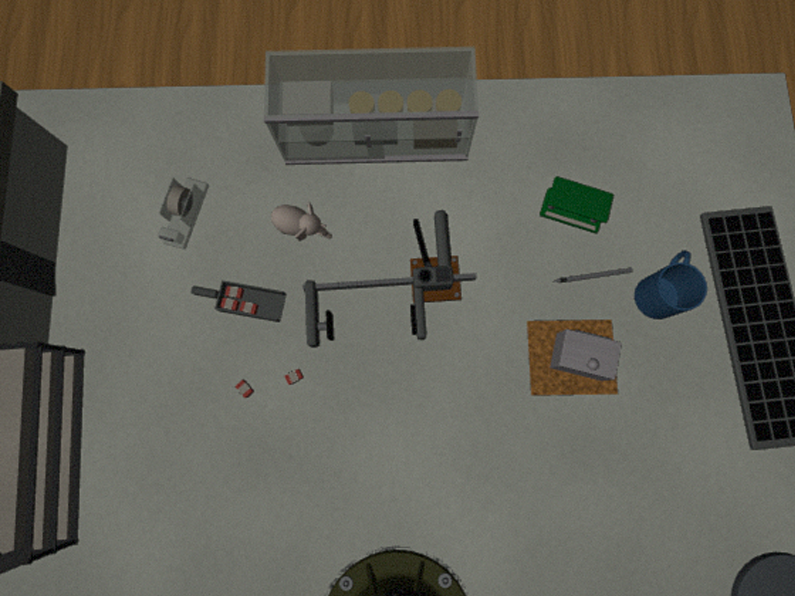

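View pics/scene0.png

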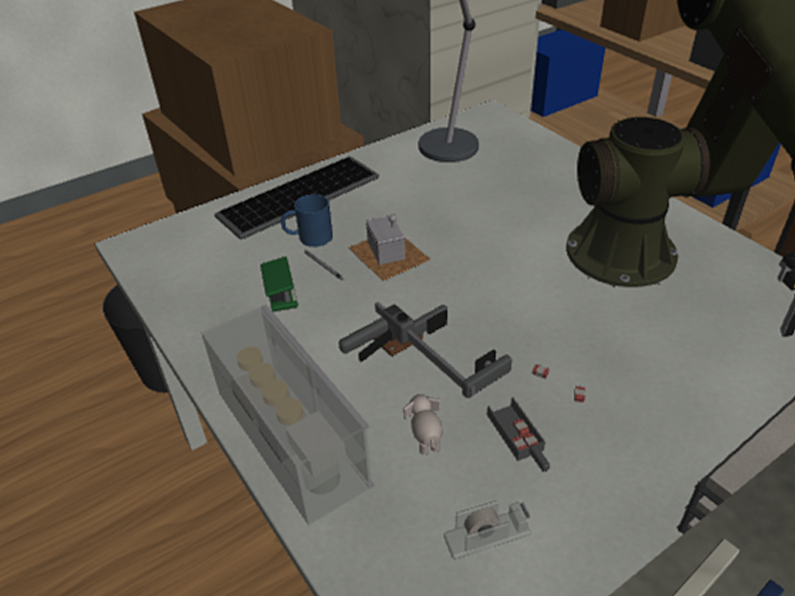

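```bash
cat > m.py <<'E'
import sys
from h import *
def rect(p): 
    (x,y),(w,h),a=cv2.minAreaRect(np.float32(p)*1000); return "c(%.1f,%.1f) %.1fx%.1f a%.1f"%(x,y,w,h,a)
def big(m,k=0):
    n,l,s,c=cv2.connectedComponentsWithStats(m.astype(np.uint8)); o=np.argsort(-s[1:,4])+1
    return [l==i for i in o if s[i,4]>25]
def measure():
    for n in("top","scene"):
        c=cam(n); W=cloud(c); f=c["frame"].astype(int); hsv=cv2.cvtColor(c["frame"],cv2.COLOR_RGB2HSV)
        X,Y,Z=W[...,0],W[...,1],W[...,2]
        rb=f[...,0]-f[...,2]
        print(n)
        cork=(rb>60)&(Z<.015)&(X>.2)&(X<.75)&(np.abs(Y)<.6)&(f[...,1]-f[...,2]>15)
        for b in big(cork)[:2]: print(" cork",b.sum(),rect(W[b][:,:2]),"z%.4f"%np.median(Z[b]))
        red=(hsv[...,1]>90)&((hsv[...,0]<8)|(hsv[...,0]>170))&(X>.2)&(X<.75)&(Y<.6)&(Y>-.45)
        for b in big(cv2.morphologyEx(red.astype(np.uint8),cv2.MORPH_CLOSE,np.ones((3,3))))[:7]:
            print(" red",b.sum(),np.round(np.nanmean(W[b],0),4),np.argwhere(b).mean(0)[::-1].round())
        hi=(Z>.012)&(Z<.15)&(X>.25)&(X<.75)&(Y>-.5)&(Y<.5)
        for b in big(hi)[:9]:
            P=W[b]; print(" obj",b.sum(),rect(P[:,:2]),"zmax%.3f"%np.percentile(P[:,2],98), "col",f[b].mean(0).round())
        np.savez("/tmp/"+n,W=W,f=c["frame"])
if __name__=="__main__": measure()
E
python3 m.py
```

```text
top
 cork 937 c(430.4,-312.4) 146.3x126.4 a88.6 z0.0027
 cork 221 c(377.6,-346.9) 76.1x30.8 a80.6 z0.0024
 red 97 [0.5416 0.2657 0.013 ] [168. 212.]
 red 49 [0.5504 0.2899 0.0132] [158. 209.]
 red 28 [0.5272 0.2375 0.0151] [179. 217.]
 obj 2509 c(540.7,-0.5) 186.6x322.9 a30.0 zmax0.066 col [49. 48. 45.]
 obj 1341 c(431.6,-326.0) 92.7x65.8 a74.3 zmax0.093 col [94. 92. 92.]
 obj 1265 c(699.1,-335.6) 107.6x62.4 a70.4 zmax0.062 col [17. 65. 30.]
 obj 928 c(547.2,-466.1) 67.7x109.0 a89.8 zmax0.096 col [26. 43. 59.]
 obj 883 c(700.8,371.5) 46.1x111.0 a73.2 zmax0.066 col [80. 81. 75.]
 obj 685 c(673.2,155.0) 69.1x92.4 a15.4 zmax0.075 col [99. 92. 86.]
 obj 586 c(545.6,266.6) 157.6x52.2 a78.1 zmax0.034 col [71. 60. 56.]
 obj 61 c(390.1,252.4) 26.5x16.7 a45.8 zmax0.016 col [105.  79.  72.]
 obj 56 c(408.0,168.3) 17.7x26.7 a26.2 zmax0.017 col [106.  78.  71.]
scene
 red 67 [0.5387 0.2635 0.013 ] [368. 305.]
 red 29 [0.3988 0.2606 0.0095] [408. 280.]
 obj 2365 c(544.4,-0.2) 185.9x325.2 a30.4 zmax0.065 col [55. 55. 54.]
 obj 1124 c(701.3,371.9) 46.8x107.7 a72.9 zmax0.066 col [108. 108. 104.]
 obj 741 c(677.8,161.4) 77.0x72.6 a32.0 zmax0.075 col [122. 114. 109.]
 obj 673 c(432.4,-326.2) 102.1x66.5 a74.5 zmax0.092 col [99. 97. 99.]
 obj 666 c(549.7,-464.4) 71.0x110.1 a90.0 zmax0.097 col [36. 50. 67.]
 obj 642 c(545.9,266.9) 157.1x56.4 a79.3 zmax0.034 col [68. 61. 59.]
 obj 639 c(700.9,-335.8) 118.6x60.0 a70.4 zmax0.063 col [37. 66. 42.]
 obj 39 c(392.4,252.4) 30.3x17.2 a41.0 zmax0.017 col [113.  86.  81.]
 obj 37 c(409.9,168.0) 18.4x26.3 a22.4 zmax0.017 col [116.  90.  85.]
```

```bash
python3 - <<'E'
from h import *
import m
d=np.load("/tmp/top.npz"); W=d["W"]; X,Y,Z=W[...,0],W[...,1],W[...,2]
box=lambda a,b,c,e,z0,z1:(X>a)&(X<b)&(Y>c)&(Y<e)&(Z>z0)&(Z<z1)
k=W[box(.35,.52,-.42,-.25,.078,.12)]; print("knob",len(k),k.mean(0),k.max(0))
t=W[box(.35,.52,-.42,-.25,.055,.068)]; print("tintop",m.rect(t[:,:2]),np.median(t[:,2]))
r=W[box(.4,.75,-.2,.3,.064,.08)]; print("release",len(r),r.mean(0),m.rect(r[:,:2]))
# height map of clamp, 
import cv2
H=np.zeros((170,160))
sel=box(.42,.76,-.14,.18,.008,.1)
P=W[sel]; 
bar=W[box(.4,.7,.03,.12,.036,.05)]; vx=cv2.fitLine(np.float32(bar[:,:2]),cv2.DIST_HUBER,0,.01,.01).ravel(); print("bar",len(bar),vx,np.degrees(np.arctan2(vx[1],vx[0])))
for nm,s in (("z46-52",(.046,.054)),("z54-64",(.054,.064))):
    for b in m.big(box(.4,.76,-.15,.2,*s))[:5]: print(nm,b.sum(),m.rect(W[b][:,:2]),np.median(Z[b]))
im=np.zeros((600,560,3),np.uint8)
for p in P:
    u=int((.18-p[1])/.32*540);v=int((.76-p[0])/.34*580); col=cv2.applyColorMap(np.uint8([[min(255,p[2]*3500)]]),cv2.COLORMAP_JET)[0,0]
    cv2.circle(im,(u,v),2,col.tolist(),-1)
for i,x in enumerate(np.arange(.44,.76,.02)): cv2.putText(im,"%.2f"%x,(0,int((.76-x)/.34*580)),0,.35,(255,255,255))
for y in np.arange(-.12,.18,.04): cv2.putText(im,"%.2f"%y,(int((.18-y)/.32*540)-12,595),0,.35,(255,255,255))
cv2.imwrite("pics/clampmap.png",im)
E
```

```text
knob 51 [ 0.41153426 -0.31915654  0.09242453] [ 0.41869196 -0.31222031  0.09675096]
tintop c(431.6,-326.0) 92.7x65.8 a74.3 0.06492820461883869
release 404 [0.64500736 0.09623038 0.06858628] c(618.6,45.3) 316.5x63.0 a63.3
bar 246 [ 0.99895346 -0.04573856  0.5508958   0.09784637] -2.6215408
z46-52 316 c(512.7,133.2) 111.4x17.9 a2.4 0.04958673573611433
z46-52 233 c(511.2,-49.1) 32.0x88.2 a79.9 0.04779129686278239
z46-52 54 c(491.9,103.4) 44.1x7.1 a3.5 0.04828245739026593
z46-52 37 c(660.0,177.4) 50.6x10.6 a67.7 0.05063148563898435
z54-64 289 c(567.7,-74.4) 33.8x67.2 a2.3 0.061250967549676856
z54-64 191 c(678.1,173.7) 53.2x45.9 a80.6 0.06055606466520227
z54-64 38 c(648.6,133.1) 9.8x48.3 a35.7 0.06016742721072499
```

View pics/clampmap.png

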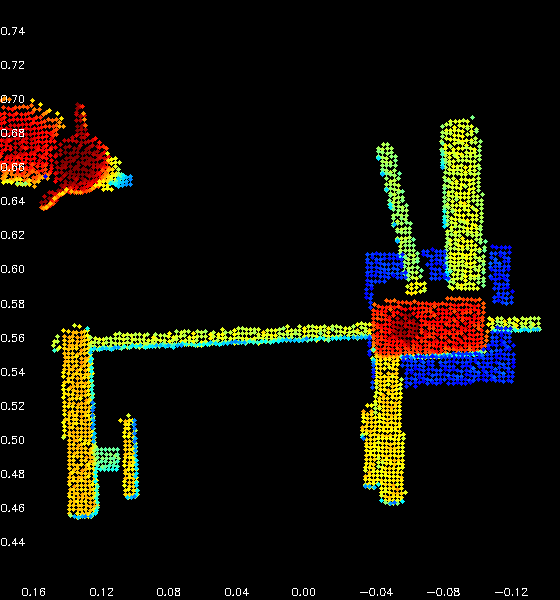

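```bash
cat >> h.py <<'E'
pi=np.pi
PSI=np.radians(2.4); O=np.array([.498,-.0353])
def cl(x,y,z): # clamp mm -> world m
    c,s=np.cos(PSI),np.sin(PSI); return [O[0]+(c*x-s*y)/1e3,O[1]+(s*x+c*y)/1e3,z/1e3]
def down(yaw): return [pi,0,yaw]
E
python3 - <<'E'
from h import *
a=np.radians(74.3); c=[.4300,-.3250]
bot.move_pose([*c,.2],down(a)); 
bot.movel([*c,.040],down(a),.12); st()
grab(25); s=st(); print(s["ee_rot"])
bot.movel([*c,.055],down(a),.05); st()
b=pi/2+PSI
bot.movel([.385,-.22,.055],down(a+.15)); bot.movel([.385,.02,.055],down(b))
t=cl(-5,51,37.5)
bot.movel([t[0],t[1],.055],down(b),.1); st()
bot.movel(t,down(b),.05); st()
co=cam("top"); save(co,"tinin",(180,120,400,270),3.6)
W=cloud(co); m=(W[...,2]>.055)&(W[...,2]<.068)&(W[...,0]>.44)&(W[...,0]<.54)&(W[...,1]>-.03)&(W[...,1]<.07)
E
```

```text
t4.7 p [ 0.4303 -0.3252  0.0406] gap0.0939 ff 0.0 F [ 0.3 -0.2 -0.2]
t5.3 p [ 0.43   -0.325   0.0401] gap0.0621 ff 25.0 F [-0.4 -0.7  1.3]
[3.14156501e+00 2.93875657e-05 1.29677989e+00]
t5.8 p [ 0.43   -0.3251  0.0553] gap0.0621 ff 25.0 F [ 0.   0.3 -2.7]
t9.6 p [0.4905 0.0155 0.0549] gap0.0619 ff 25.0 F [ 0.2 -0.9 -2.3]
t10.1 p [0.4906 0.0154 0.0369] gap0.0619 ff 25.0 F [-0.4 -0.2 -1.4]
```

View pics/tinin.png

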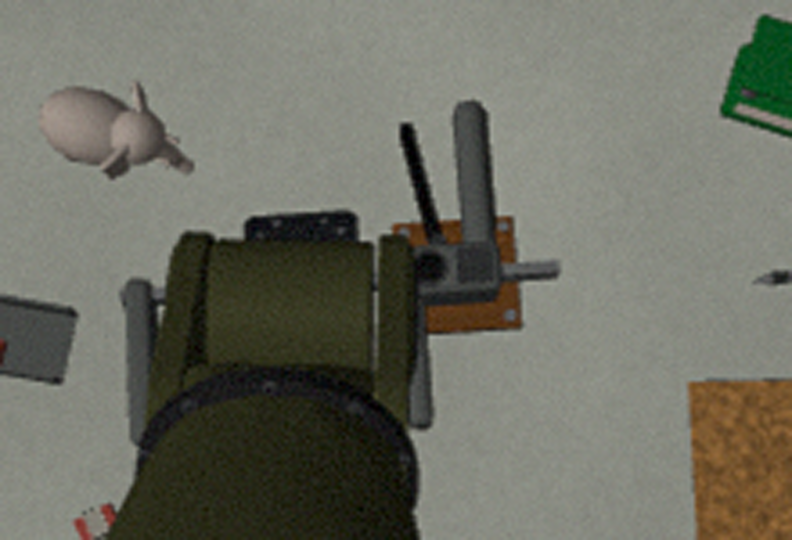

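```bash
cat > pump.py <<'E'
from h import *
def pump(n,eff=40):
    p=cl(152,-56.5,27); w=down(PSI)
    bot.move_pose([p[0],p[1],.16],w); bot.movel(p,w,.12); st()
    for i in range(n):
        grab(eff); bot.pause(.15); st(); gripper_open(); bot.pause(.4)
def look():
    c=cam("top"); W=cloud(c); X,Y,Z=W[...,0],W[...,1],W[...,2]
    b=(X>.4)&(X<.7)&(Y>.0)&(Y<.2)&(Z>.046)&(Z<.053); import m
    for q in m.big(b)[:2]: print("jaw",q.sum(),m.rect(W[q][:,:2]))
    b=(X>.4)&(X<.56)&(Y>-.06)&(Y<.1)&(Z>.056)&(Z<.068)
    for q in m.big(b)[:1]: print("tin",q.sum(),m.rect(W[q][:,:2]),np.median(Z[q]))
    k=W[(X>.4)&(X<.56)&(Y>-.06)&(Y<.1)&(Z>.075)&(Z<.1)]
    if len(k): print("knob",len(k),k.mean(0),k.max(0))
    return c,W
E
python3 - <<'E'
from pump import *
gripper_open(); st()
p=telemetry.sense()["eef_pos"]; bot.movel([p[0],p[1],.2],None,.2)
pump(2); look()
E
```

```text
t10.9 p [0.4909 0.0154 0.0375] gap0.0937 ff 0.0 F [-0.8  0.   0.9]
t14.4 p [ 0.6527 -0.0855  0.0279] gap0.0939 ff 0.0 F [-1.  -1.  -0.2]
t15.4 p [ 0.6532 -0.0863  0.0273] gap0.0374 ff 40.3 F [ 7.3 -5.  -4.6]
t17.9 p [ 0.6531 -0.0863  0.0271] gap0.0372 ff 40.3 F [ 7.5 -5.6 -5.3]
jaw 316 c(513.6,117.3) 110.2x17.9 a2.5
jaw 56 c(492.6,88.0) 46.2x7.5 a0.7
```

```bash
python3 - <<'E'
from pump import *
for k in range(3):
    for i in range(2 if k<1 else 1):
        grab(40); bot.pause(.15); gripper_open(); bot.pause(.4)
    st(); look()
p=telemetry.sense()["eef_pos"]; bot.movel([p[0],p[1],.2],None,.2)
bot.move_pose([.45,.25,.25],down(pi/2)); c,W=look(); save(c,"clamped",(180,120,400,270),3.6)
E
```

```text
t24.2 p [ 0.6522 -0.0854  0.027 ] gap0.0943 ff 0.0 F [ 0.6 -0.2 -0. ]
jaw 307 c(513.1,101.2) 109.5x17.2 a2.7
jaw 30 c(660.2,180.1) 47.0x8.9 a63.0
t26.7 p [ 0.6522 -0.0854  0.027 ] gap0.0938 ff 0.0 F [ 0.4 -0.9  0.1]
jaw 307 c(515.0,93.5) 110.0x17.7 a2.4
jaw 32 c(659.4,177.2) 50.4x9.7 a69.9
t29.2 p [ 0.6522 -0.0854  0.027 ] gap0.0938 ff 0.0 F [-0.3  0.5 -1. ]
jaw 304 c(514.8,86.0) 109.4x17.6 a2.3
jaw 29 c(657.7,175.4) 46.4x7.8 a74.9
jaw 310 c(514.9,86.2) 110.1x17.0 a2.3
jaw 47 c(494.4,60.5) 5.2x45.8 a89.8
tin 1007 c(493.0,10.5) 65.6x91.8 a2.6 0.06229294613079785
knob 45 [0.47167242 0.0092299  0.0904217 ] [0.47890989 0.01619718 0.09435084]
```

View pics/clamped.png

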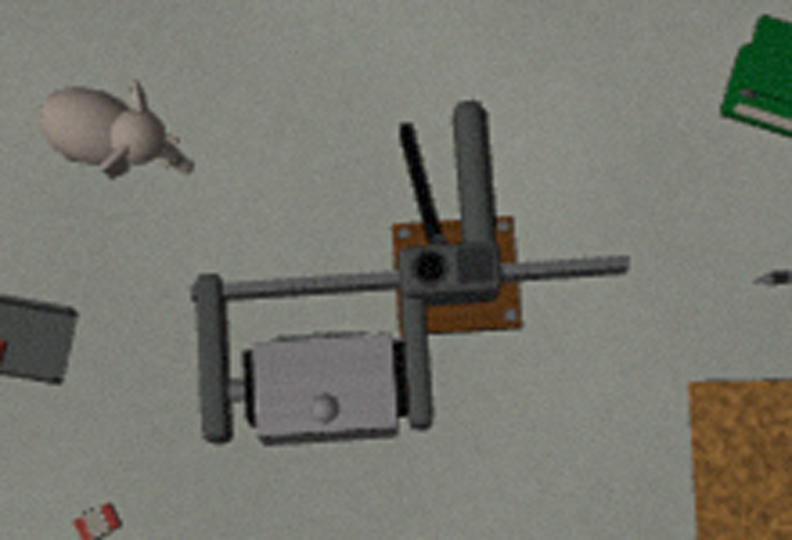

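```bash
python3 - <<'E'
from pump import *
pump(1,45)
p=telemetry.sense()["eef_pos"]; bot.movel([p[0],p[1],.2],None,.25)
bot.move_pose([.45,.2,.25],down(pi/2)); c,W=look(); st()
X,Y,Z=W[...,0],W[...,1],W[...,2]
r=W[(X>.55)&(X<.6)&(Y>-.1)&(Y<-.02)&(Z>.0655)&(Z<.08)]; print("rel",len(r),r.mean(0))
k=W[(X>.44)&(X<.5)&(Y>-.02)&(Y<.04)&(Z>.075)]; print(np.percentile(k,[5,50,95],0))
E
```

```text
t34.6 p [ 0.6527 -0.0855  0.0279] gap0.0937 ff 0.0 F [-0.1 -0.2 -0.4]
t35.6 p [ 0.6535 -0.0863  0.0273] gap0.0374 ff 45.5 F [10.5 -6.7 -5.3]
jaw 312 c(514.6,85.9) 110.0x17.9 a2.7
jaw 48 c(494.3,60.5) 5.2x46.0 a89.5
tin 1008 c(493.0,10.5) 65.4x91.8 a2.5 0.06227026699200855
knob 44 [0.47174133 0.00916825 0.09065391] [0.47865196 0.0161625  0.0952374 ]
t39.2 p [0.4505 0.1995 0.2496] gap0.0942 ff 0.0 F [0.7 0.3 0.6]
rel 59 [ 0.56584167 -0.06454438  0.06906709]
[[0.46503095 0.00247994 0.08777037]
 [0.47167682 0.00917201 0.09069186]
 [0.47833744 0.01597213 0.09355452]]
```

```bash
cat > lid.py <<'E'
from h import *
K=np.array([.4718,.0092]); ex=np.array([np.cos(PSI),np.sin(PSI)]); H=K+.050*ex; HZ=.0565
def kp(th,dz=0.):
    c,s=np.cos(th),np.sin(th); r=(-50*c+28*s)/1e3; z=(50*s+28*c)/1e3
    q=H+r*ex; return [q[0],q[1],HZ+z+dz]
E
python3 - <<'E'
from lid import *
w=down(PSI); p=kp(0)
bot.move_pose([p[0],p[1],.17],w); bot.movel(p,w,.12); st()
grab(6); st()
for i,th in enumerate(np.linspace(0,1.65,12)[1:]):
    bot.movel(kp(th),w,.06)
    if i%3==2: st()
gripper_open(); st()
p=kp(1.65); bot.movel([p[0],p[1],.22],w,.2)
bot.move_pose([.4,.25,.3],down(pi/2))
c=cam("top"); save(c,"open_top",(180,120,400,270),3.6); W=cloud(c); np.save("/tmp/w.npy",W)
c=cam("scene"); save(c,"open_scene",(210,180,430,340),3.6)
E
```

```text
t41.1 p [0.4722 0.0093 0.0851] gap0.0945 ff 0.0 F [-0.9 -0.3  1.1]
t42.3 p [0.4718 0.0092 0.0845] gap0.0172 ff 6.0 F [-0.2 -0.6 -0.4]
t43.2 p [0.4894 0.0099 0.1037] gap0.0173 ff 6.0 F [ 0.1 -1.   1.9]
t44.0 p [0.5128 0.0109 0.1131] gap0.0169 ff 6.0 F [-0.4 -1.   1.5]
t44.9 p [0.5385 0.012  0.1114] gap0.0175 ff 6.0 F [ 0.7 -0.8  3.8]
t46.8 p [0.5536 0.0126 0.1041] gap0.0937 ff 0.0 F [ 0.4  1.4 -0.1]
```

View pics/open_scene.png

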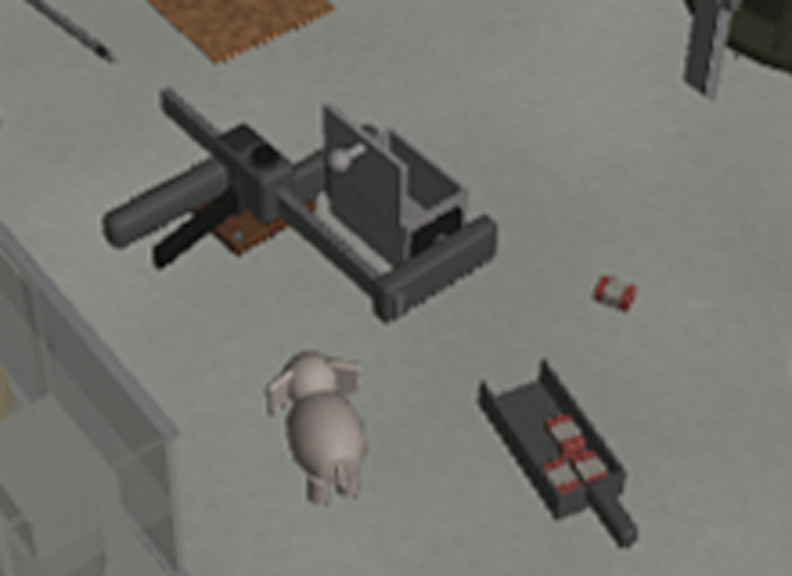

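```bash
cat > tray.py <<'E'
from lid import *
def rpy(phi,al,be): return [pi,be-al,phi+pi]
def hand(lip,phi,al,up=.003):
    # handle point (grasp) for lip position; tcp slightly off along tray z by up
    x=-.135*np.cos(al)+(.023+up)*np.sin(al); z=.135*np.sin(al)+(.023+up)*np.cos(al)
    return [lip[0]+x*np.cos(phi),lip[1]+x*np.sin(phi),lip[2]+z]
def lipat(phi,ins=.015,z=.075):
    C=H-.031*ex; d=np.array([np.cos(phi),np.sin(phi)]); r=phi-PSI
    half=min(.031/max(abs(np.cos(r)),1e-6),.046/max(abs(np.sin(r)),1e-6)); q=C-(half-ins)*d; return [q[0],q[1],z]
E
python3 - <<'E'
from tray import *; import m
for be in(0,.2,.35):
  for ph in (0,-20,-45,-70,-90):
    phi=np.radians(ph)+PSI; r=[]
    for al in(-.05,.2,.4,.6,.75):
        q=kin.inverse_kinematics(hand(lipat(phi),phi,al),rpy(phi,al,be)); r.append(q is not None)
    print(be,ph,r,None if q is None else np.round(q,2))
W=np.load("/tmp/w.npy")
for n in("top","scene"):
    W=cloud(cam(n)); b=(W[...,2]>.010)&(W[...,2]<.045)&(W[...,0]>.45)&(W[...,0]<.63)&(W[...,1]>.15)&(W[...,1]<.42)
    for q in m.big(b)[:2]: print(n,q.sum(),m.rect(W[q][:,:2]))
    b=(W[...,2]>.008)&(W[...,2]<.03)&(W[...,0]>.3)&(W[...,0]<.45)&(W[...,1]>.1)&(W[...,1]<.42)
    for q in m.big(b)[:3]: print(n,q.sum(),m.rect(W[q][:,:2]))
E
```

```text
0 0 [True, True, True, True, True] [-0.04  0.44  1.58 -0.06  1.86 -1.65]
0 -20 [True, True, True, True, True] [-0.09  0.43  1.6   0.16  1.85 -1.37]
0 -45 [True, True, True, True, True] [-0.13  0.38  1.67  0.41  1.73 -1.03]
0 -70 [True, True, True, True, True] [-0.16  0.34  1.73  0.62  1.53 -0.72]
0 -90 [True, True, True, True, True] [-0.18  0.3   1.79  0.75  1.34 -0.51]
0.2 0 [True, True, True, True, True] [-0.05  0.32  1.67 -0.05  1.69 -1.65]
0.2 -20 [True, True, True, True, True] [-0.07  0.31  1.68  0.12  1.68 -1.35]
0.2 -45 [True, True, True, True, True] [-0.08  0.28  1.73  0.33  1.58 -0.98]
0.2 -70 [True, True, True, True, True] [-0.09  0.26  1.75  0.49  1.42 -0.62]
0.2 -90 [True, True, True, True, True] [-0.1   0.25  1.77  0.57  1.26 -0.36]
0.35 0 [True, True, True, True, True] [-0.05  0.23  1.75 -0.04  1.56 -1.66]
0.35 -20 [True, True, True, True, True] [-0.05  0.23  1.75  0.1   1.55 -1.34]
0.35 -45 [True, True, True, True, True] [-0.04  0.21  1.77  0.26  1.47 -0.93]
0.35 -70 [True, True, True, True, True] [-0.02  0.21  1.77  0.37  1.35 -0.53]
0.35 -90 [True, True, True, True, True] [-0.03  0.23  1.75  0.43  1.22 -0.23]
top 612 c(545.7,266.6) 155.7x52.4 a78.2
top 95 c(344.4,300.7) 28.8x18.5 a47.6
top 90 c(408.3,168.3) 18.3x28.3 a27.6
scene 682 c(545.6,266.6) 159.5x57.0 a79.5
scene 65 c(346.5,300.2) 29.9x17.2 a44.0
scene 60 c(408.5,167.5) 22.4x26.2 a28.8
```

```bash
python3 - <<'E'
from tray import *
be=.15; p0=np.radians(-101.8); h=[.5569,.3204]
bot.move_pose([h[0],h[1],.13],rpy(p0,0,be)); bot.movel([*h,.0265],rpy(p0,0,be),.12); st()
grab(50); st()
bot.movel([*h,.06],rpy(p0,-.05,be),.06); st()
bot.movel([.44,.24,.11],rpy(p0,-.05,be),.15)
bot.movel([.36,.13,.11],rpy(np.radians(-60),-.05,be),.15)
L=lipat(PSI,.015,.075)
bot.movel(hand(L,PSI,-.05),rpy(PSI,-.05,be),.12); st()
c=cam("top"); save(c,"pretip",(180,120,400,270),3.6)
c=cam("scene"); save(c,"pretip_s",(210,140,430,300),3.6)
E
```

```text
t50.8 p [0.5573 0.3206 0.0275] gap0.0938 ff 0.0 F [ 0.7  0.6 -1. ]
t52.0 p [0.5569 0.3204 0.0265] gap0.0136 ff 50.0 F [ 0.1  0.3 -0.2]
t52.7 p [0.5567 0.3203 0.0596] gap0.0136 ff 50.0 F [-0.1 -0.4 -2.7]
t56.7 p [0.3388 0.0038 0.0942] gap0.0140 ff 50.0 F [-0.5  0.1 -1.8]
```

View pics/pretip_s.png

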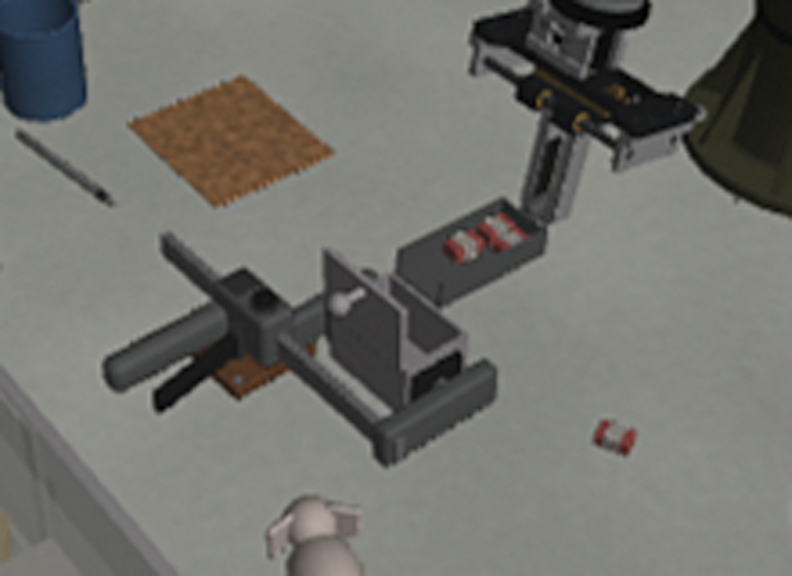

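View pics/pretip.png

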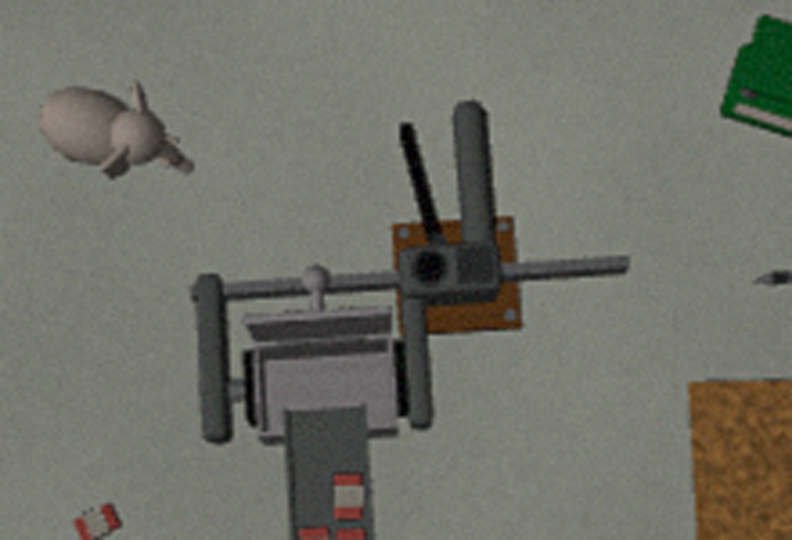

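```bash
python3 - <<'E'
from tray import *
be=.15; L=lipat(PSI,.015,.075)
for al in(.1,.25,.4,.5,.58,.66,.75,.82):
    bot.movel(hand(L,PSI,al),rpy(PSI,al,be),.06)
bot.pause(.6); st()
c=cam("top"); save(c,"tip",(180,120,400,270),3.6)
c=cam("scene"); save(c,"tip_s",(210,140,430,300),3.6)
E
```

```text
t60.6 p [0.4018 0.0063 0.1914] gap0.0134 ff 50.0 F [-0.3  0.6 -0.8]
```

View pics/tip_s.png

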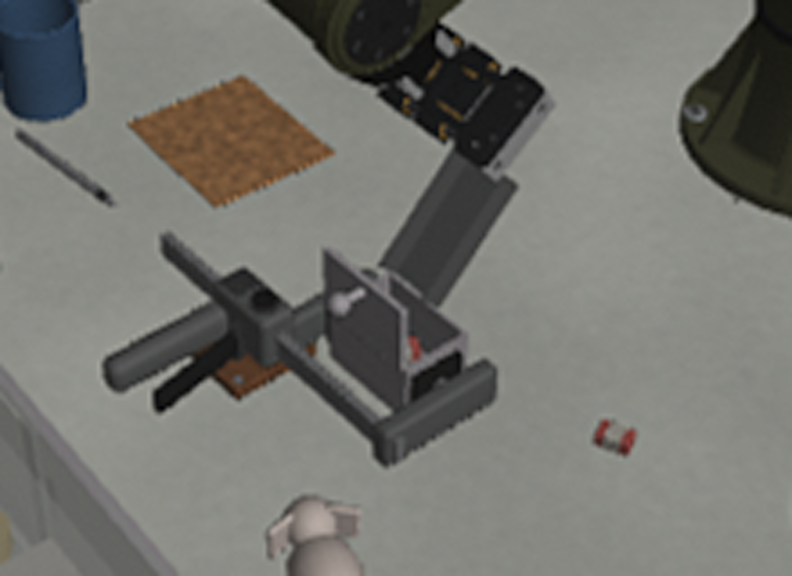

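```bash
python3 - <<'E'
from tray import *; import m
be=.15; p0=np.radians(-101.8); h=[.5569,.3204]; L=lipat(PSI,.015,.085)
for al in(.4,0): bot.movel(hand(L,PSI,al),rpy(PSI,al,be),.15)
bot.movel([.36,.13,.11],rpy(np.radians(-60),0,be),.2)
bot.movel([.44,.24,.11],rpy(p0,0,be),.2)
bot.movel([*h,.06],rpy(p0,0,be),.2); bot.movel([*h,.0275],rpy(p0,0,be),.06); st()
gripper_open(); bot.movel([*h,.13],rpy(p0,0,be),.2)
bot.move_pose([.35,-.1,.35],down(pi/2)); st()
for n in("scene","top"):
    c=cam(n);W=cloud(c); X,Y,Z=W[...,0],W[...,1],W[...,2]
    b=(Z>.008)&(Z<.03)&(X>.28)&(X<.45)&(Y>.1)&(Y<.42)
    for q in m.big(b)[:3]: print(n,q.sum(),m.rect(W[q][:,:2]))
    b=(Z>.010)&(Z<.045)&(X>.45)&(X<.65)&(Y>.15)&(Y<.45)
    for q in m.big(b)[:2]: print(n,q.sum(),m.rect(W[q][:,:2]),np.percentile(Z[q],98))
save(c,"after",(120,100,400,300),2.8)
E
```

```text
t66.0 p [0.5568 0.3203 0.0271] gap0.0139 ff 50.0 F [ 0.2 -0.2 -1.3]
t69.8 p [ 0.3503 -0.0998  0.3497] gap0.0940 ff 0.0 F [0.6 0.4 0.1]
scene 64 c(345.2,300.1) 30.7x15.9 a43.0
scene 61 c(409.5,168.4) 21.3x27.2 a27.3
scene 490 c(546.1,267.0) 158.4x56.2 a77.7 0.03381513225109729
top 97 c(343.8,300.3) 28.2x18.6 a41.7
top 91 c(408.4,168.0) 18.7x27.9 a26.7
top 360 c(545.5,266.6) 156.9x52.5 a78.5 0.033879813307421396
top 34 c(647.5,374.6) 15.7x7.8 a74.8 0.044099503743676306
```

View pics/after.png

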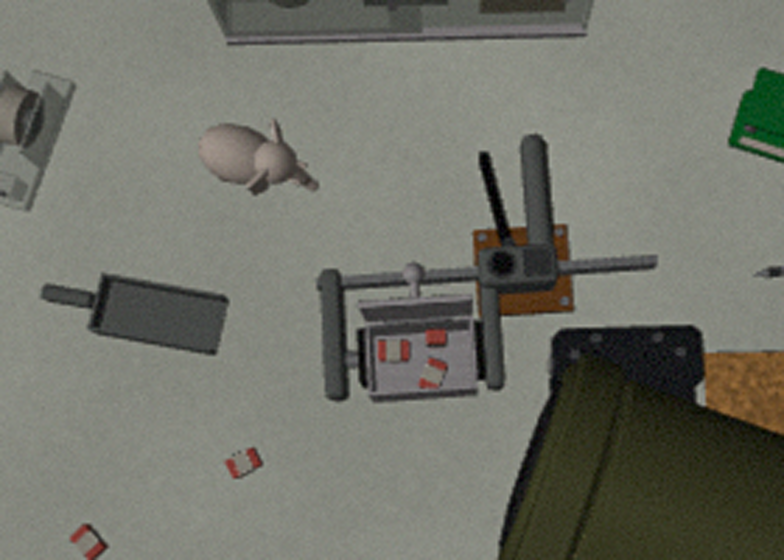

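```bash
python3 - <<'E'
from tray import *; import m
C=H-.031*ex; ey=np.array([-ex[1],ex[0]]); w=down(PSI)
for (p,ya,dx,dy) in (([.4085,.1680],2.037,-.004,-.022),([.3442,.3003],.75,-.008,.018)):
    o=down(ya); bot.move_pose([*p,.1],o); bot.movel([*p,.019],o,.12); grab(20); s=st()
    if s["finger_gap"]<.012: print("MISS"); break
    bot.movel([*p,.11],o,.2)
    d=C+dx*ex+dy*ey; bot.move_pose([d[0],d[1],.13],w); bot.movel([d[0],d[1],.080],w,.12); st()
    gripper_open(); bot.movel([d[0],d[1],.15],w,.2)
bot.move_pose([.35,-.1,.35],down(pi/2)); st()
c=cam("top"); save(c,"after2",(120,100,400,300),2.8)
E
```

```text
t73.2 p [0.4085 0.168  0.019 ] gap0.0177 ff 20.0 F [-0.5  0.   0.7]
t75.8 p [ 0.4879 -0.012   0.0804] gap0.0175 ff 20.0 F [ 0.3 -0.2 -0.1]
t80.8 p [0.3442 0.3003 0.019 ] gap0.0175 ff 20.0 F [ 0.5 -0.1  0.3]
t83.2 p [0.4822 0.0281 0.0804] gap0.0175 ff 20.0 F [-0.3 -0.1  0.4]
t86.6 p [ 0.3501 -0.0999  0.3494] gap0.0943 ff 0.0 F [-0.6  1.   0.5]
```

View pics/after2.png

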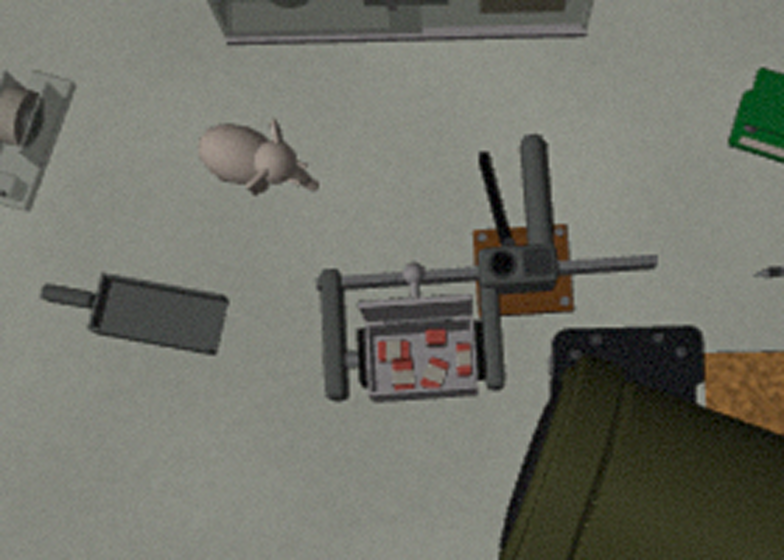

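```bash
python3 - <<'E'
from pump import *; from lid import *
w=down(PSI); p=kp(1.65)
bot.move_pose([p[0],p[1],.18],w); bot.movel(p,w,.12); grab(6); st()
for i,th in enumerate(np.linspace(1.65,-.02,12)[1:]):
    bot.movel(kp(th),w,.06)
    if i%3==2: st()
st(); gripper_open(); p=kp(0)
bot.movel([p[0],p[1],.13],w,.2); grab(20)
bot.movel([p[0],p[1],.0935+.017-.001],w,.05); st()   # press the knob's top
bot.movel([p[0],p[1],.16],w,.2); gripper_open()
bot.move_pose([.35,-.1,.35],down(pi/2)); c,W=look(); save(c,"closed",(180,120,400,270),3.6)
E
```

```text
t90.2 p [0.5536 0.0126 0.1041] gap0.0171 ff 6.0 F [ 1.4 -1.3  0.2]
t91.1 p [0.5292 0.0116 0.1134] gap0.0176 ff 6.0 F [-1.   0.5 -3.7]
t91.9 p [0.5036 0.0105 0.1109] gap0.0172 ff 6.0 F [-0.7  0.8 -0.3]
t92.8 p [0.4813 0.0096 0.0971] gap0.0176 ff 6.0 F [ 1.4 -1.  -0. ]
t93.4 p [0.4709 0.0092 0.0832] gap0.0172 ff 6.0 F [ 0.8 -2.1 -1. ]
t97.0 p [0.4718 0.0092 0.1098] gap0.0004 ff 7.4 F [-5.6 -0.7 14.4]
jaw 318 c(514.9,85.8) 109.3x17.9 a2.8
jaw 50 c(494.5,60.6) 5.1x46.2 a89.8
tin 1006 c(493.4,10.5) 65.6x91.6 a2.5 0.06235815309271398
knob 46 [0.47183444 0.00921572 0.09067189] [0.48116323 0.01625286 0.09602253]
```

View pics/closed.png

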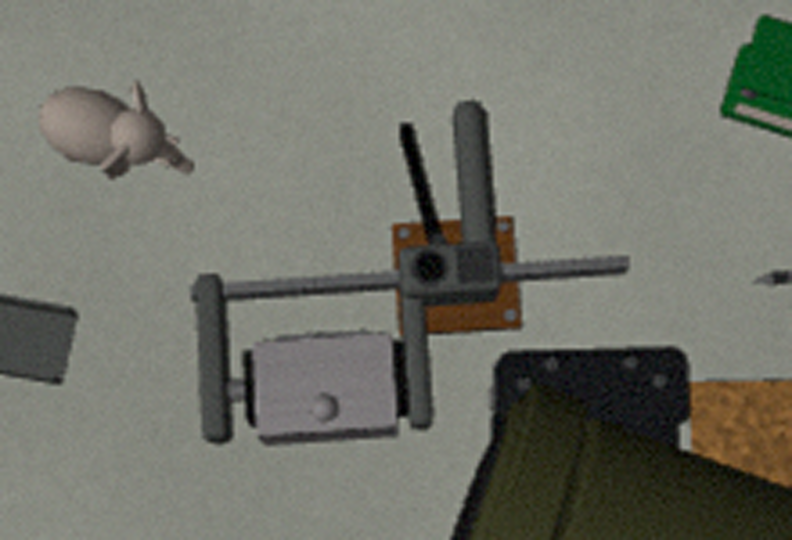

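```bash
python3 - <<'E'
from pump import *
c=cam("top"); f=c["frame"].astype(int); g=f.sum(2)[186:202,292:309]; m=(g<60).astype(np.uint8)
n,l,s,ce=cv2.connectedComponentsWithStats(m); i=1+np.argmax(s[1:,4]); u,v=ce[i]+[292,186]; p=ray(c,u,v,.070); print(s[i],u,v,p)
W=cloud(c); q=W[186:202,292:309]; print(np.round(q[l==i].mean(0),4))
if not(abs(p[0]-.567)<.012 and abs(p[1]+.062)<.012): raise SystemExit
w=down(PSI); bot.move_pose([p[0],p[1],.14],w); grab(20); bot.movel([p[0],p[1],.091],w,.1)
z=.088
while z>.0815:
    z-=.001; bot.movel([p[0],p[1],z],w,.03); F=telemetry.sense()["ft_force"][2]; print(round(z,4),round(F,1))
    if F>22: break
bot.pause(1.5); st()
bot.movel([p[0],p[1],.2],w,.2); gripper_open()
bot.move_pose([.4,.3,.3],down(pi/2)); c,W=look()
E
```

```text
[ 4  4  7  8 36] 299.05555555555554 193.38888888888889 [ 0.56692256 -0.06017775  0.07      ]
[ 0.567  -0.0602  0.0698]
0.087 -0.4
0.086 4.1
0.085 5.1
0.084 5.9
0.083 8.9
0.082 11.6
0.081 13.0
t107.5 p [ 0.5673 -0.0601  0.082 ] gap0.0000 ff 6.5 F [-3.8  1.2 12.5]
jaw 311 c(511.5,140.1) 109.2x17.7 a2.1
jaw 57 c(491.0,109.4) 46.0x7.5 a0.5
tin 1004 c(493.3,10.5) 65.5x91.7 a2.4 0.06242342989150806
knob 46 [0.47170443 0.00942185 0.09057007] [0.48112648 0.01870765 0.09622227]
```

```bash
python3 - <<'E'
from h import *
b=pi/2+PSI; a=np.radians(74.3); p=[.4908,.0105]
bot.move_pose([*p,.2],down(b)); bot.movel([*p,.037],down(b),.12); st(); grab(40); st()
bot.movel([*p,.055],down(b),.05); st()
bot.movel([.385,.015,.055],down(b),.12); bot.movel([.385,-.22,.055],down(a+.15),.15)
c=[.4304,-.3124]
bot.movel([*c,.055],down(a),.15); bot.movel([*c,.0405],down(a),.05); st(); gripper_open()
bot.movel([*c,.2],down(a),.15); bot.move_pose([.35,.15,.35],down(pi/2))
import m; m.measure(); st()
save(cam("top"),"final",s=1.42)
E
```

```text
t113.9 p [0.4911 0.0105 0.0376] gap0.0935 ff 0.0 F [ 0.5 -0.6  0.1]
t114.5 p [0.4909 0.0105 0.0371] gap0.0618 ff 40.0 F [0.3 0.1 1.2]
t115.0 p [0.4909 0.0105 0.0552] gap0.0616 ff 40.0 F [ 0.  -0.9 -2.7]
t119.1 p [ 0.4302 -0.312   0.0399] gap0.0618 ff 40.0 F [ 0.6 -0.4 -1.9]
top
 cork 1517 c(430.5,-313.6) 148.9x128.0 a89.6 z0.0027
 red 26 [0.3684 0.0919 0.6176] [151. 273.]
 obj 2521 c(539.6,3.5) 188.0x327.5 a29.2 zmax0.066 col [56. 55. 52.]
 obj 1329 c(432.3,-311.8) 92.7x65.9 a74.2 zmax0.094 col [106. 103. 104.]
 obj 1245 c(698.7,-335.5) 108.0x62.6 a69.4 zmax0.062 col [20. 74. 35.]
 obj 924 c(546.9,-465.9) 68.0x108.1 a89.8 zmax0.096 col [30. 50. 67.]
 obj 866 c(700.2,371.4) 45.6x110.6 a72.5 zmax0.067 col [90. 91. 85.]
 obj 684 c(669.6,155.4) 89.0x71.8 a35.5 zmax0.075 col [111. 103.  96.]
 obj 343 c(545.9,267.0) 155.8x52.6 a78.1 zmax0.034 col [56. 58. 56.]
scene
 obj 2368 c(541.0,3.9) 194.1x327.9 a29.3 zmax0.065 col [56. 57. 55.]
 obj 1120 c(702.1,372.4) 45.3x109.7 a73.0 zmax0.066 col [109. 110. 105.]
 obj 741 c(679.3,162.2) 76.3x71.2 a33.7 zmax0.075 col [124. 116. 111.]
 obj 678 c(433.9,-312.0) 102.6x65.7 a74.4 zmax0.091 col [101.  98. 100.]
 obj 657 c(548.6,-463.6) 109.7x72.3 a0.2 zmax0.096 col [37. 51. 68.]
 obj 645 c(700.2,-336.6) 114.6x60.9 a70.5 zmax0.063 col [38. 68. 43.]
 obj 458 c(547.2,267.5) 158.4x55.8 a78.8 zmax0.034 col [51. 53. 51.]
t122.9 p [0.3503 0.1496 0.3497] gap0.0938 ff 0.0 F [0.2 0.1 0.4]
```

View pics/final.png

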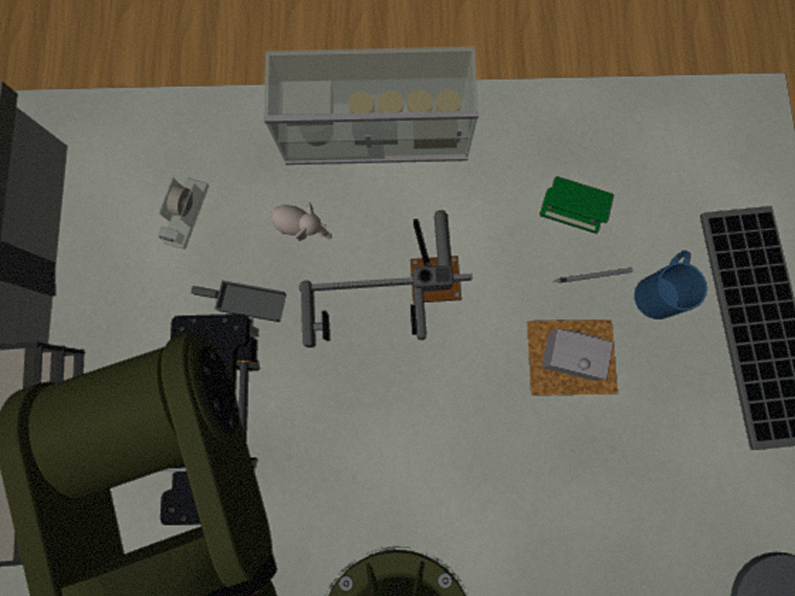

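The closed tin is centred on its mat at pixel (580, 355). The tray is flat and empty, the jaw has run back, and nothing else has moved.

```bash
python3 -c "
from h import *
print(bot.close_job())"
```

```text
the job is handed in; nothing more can be done
None
```

I handed the job in at about 123 s (limit 210 s): the tin is closed on the middle of its mat with all five erasers inside, the jaw has run back, the tray is flat and empty on the desk, and the last pictures show the other things where they were; no verdict came back.

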